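Take a reference reading on the transmission meter

TASK

Wake the meter by pressing its three keys fully down and letting each come back up, one at a time: first the round key, then the square key, then the narrow bar key. Then take the reference plate (the one with the flat bar grip) out of its stand, pass its blade down through the narrow slot in the meter's cover and finish while still holding it there with the gripper, upright and hanging freely, not resting or jammed against the meter, its round window level with the two lens tubes. Leave the plate with the round knob and the jar, dish and small bottle where they are.

Things in the scene. Friction and masses are not known exactly. Their poses are not given: they have to be found in the camera images.
- round_top (a point): centre of the top face of the round key: a white disc 30 mm across, its top 40 mm above the bench. All three keys rise 12 mm out of black mounts and move straight down 6 mm against a spring: 1.5 N to start, 5 N to bottom out; they spring back when released
- square_top (a point): centre of the top face of the square key: white, 25 x 25 mm, otherwise like the round key
- bar_top (a point): centre of the top face of the narrow bar key: white, 12 mm (its x, along the row of keys) x 34 mm (its y), otherwise like the round key
- round_key (a joint): how far the round key is pressed, 0 (up) to 0.006 m (fully down)
- square_key (a joint): how far the square key is pressed, 0 to 0.006 m
- bar_key (a joint): how far the narrow bar key is pressed, 0 to 0.006 m
- plate_grip (a point): centre of the grip of the reference plate: an upright white bar, 46 mm (x) x 14 mm (y) x 30 mm high, on top of the blade; z points up. Grip it across its 14 mm. 115 mm above the bench while the plate stands in its stand; the blade's lower edge is 100 mm below this point
- plate_window (a point): centre of the round amber window (24 mm across) in the blade of the reference plate, 78 mm straight below the centre of its grip, 22 mm above the blade's lower edge; axes as those of the grip
- blank_grip (a point): centre of the round white knob (26 mm across, 30 mm high) of the other plate, which stands in the other slot of the stand and stays there; blade as that of the reference plate but with a dark disc
- slot (a point): centre of the slot in the meter's cover, at the cover's top, 100 mm above the bench. It goes straight down through the 6 mm cover, 42 mm long (x) and 10 mm wide (y): 1 mm to spare on each side of the blade. A sloped steel lead-in rim, 4 mm high and about 5 mm wide, surrounds its mouth. The plate may go in either way round
- beam (a point): the point midway between the two lens tubes (26 mm across, the gap between them is 38 mm), straight below the slot, 40 mm below the top of the cover and 60 mm above the bench: the window of the plate is held here. The lower edge of the blade is then 23 mm above the meter's floor
- plate: the reference plate, loose, 0.09 to 0.14 kg: aluminium blade 40 mm wide (x), 8 mm thick (y), 85 mm long, its last 2 mm narrowed to 37 x 5 mm, with the bar grip on top. Origin at the middle of the blade's lower edge, z up along the blade
- keypad: fixed grey keypad, 170 mm (x) x 62 mm, 20 mm high, origin at the centre of its underside. The three keys stand on it in a row along x, 50 mm apart, in any order, each in a black mount 42 mm square and 8 mm high
- stand: fixed grey stand, 190 mm (x) x 70 mm, 45 mm high, origin at the centre of its underside. Two slots 90 mm apart along x, 30 mm deep, 3 mm wider and longer than a blade; the reference plate stands upright in either one, its axes along those of the stand; lift it straight up to free it
- blank: the other plate; origin at the middle of its blade's lower edge
- meter: the fixed meter, base 110 x 200 mm, origin at the centre of its underside: two white towers (lamp and detector, each 60 mm wide, 100 mm high), 66 mm apart along y, joined by a grey cover level with their tops. Under the cover is an open space down to the meter's floor, 85 mm below the cover's top
- jar: amber jar 48 mm across and 75 mm high, a bystander; origin at its underside
- dish: covered glass dish 90 mm across and 16 mm high, a bystander; origin at its underside
- vial: small glass bottle 32 mm across and 60 mm high, a bystander; origin at its underside
Mind the look-alikes: they are no part of the job. What is shaped like the plate but yellow is not meant. Of the things that look like the meter, the smaller one is meant.

How it is judged:
On the way, in this order (a step that is already met when the one before it is completed fails the run):
1. the round key pressed, the others up (value of joint round_key above 0.004 m and value of joint each of square_key, bar_key below 0.002 m), for 0.05 s.
2. then the square key pressed, the others up (value of joint square_key above 0.004 m and value of joint each of round_key, bar_key below 0.002 m), for 0.05 s.
3. then the bar key pressed, the others up (value of joint bar_key above 0.004 m and value of joint each of round_key, square_key below 0.002 m), for 0.05 s.
4. then the plate lifted out of its stand (height (world z) of plate above 0.06 m and contact force between the fingers and plate above 1 N), for 0.1 s.
5. then the blade passed down through the slot (x of plate_window in the frame of slot between -0.004 and 0.004 m and y of plate_window in the frame of slot between -0.004 and 0.004 m and angle between plate_window's own z axis and vertical below 0.12 rad and height (world z) of plate below 0.075 m), for 0.2 s.
At the end, for the whole second after the job is handed in: Gripper holds the plate (over 1 N, under 20 mm/s), upright within 0.12 rad, window within 4 mm of the slot centre along x and y and 8 mm of the lens height, pressing the meter with under 12 N; keys up (under 2 mm), other plate within 15 mm of its place (x of plate_window in the frame of slot between -0.004 and 0.004 m and y of plate_window in the frame of slot between -0.004 and 0.004 m and angle between plate_window's own z axis and vertical below 0.12 rad and z of plate_window in the frame of beam between -0.008 and 0.008 m and linear speed of plate below 0.02 m/s and contact force between the fingers and plate above 1 N and contact force between plate and meter below 12 N and value of joint each of round_key, square_key, bar_key below 0.002 m and distance of blank from where it was at the start of the episode below 0.015 m); the arm keeps its last pose, push and grip.
It fails at once if two keys pressed at once (value of joint each of round_key, square_key above 0.003 m or value of joint each of round_key, bar_key above 0.003 m or value of joint each of square_key, bar_key above 0.003 m).
It fails at once if the plate with the round knob taken or shifted by more than 30 mm (distance of blank from where it was at the start of the episode above 0.03 m).
It fails at once if a bystander shifted by more than 30 mm (distance of any of jar, dish, vial from where it was at the start of the episode above 0.03 m).
It also fails if it takes over 58 s, if anything falls off the work surface, if the arm or the gripper's body presses on something with over 40 N, if the wrist force passes 120 N, or if a joint passes its speed limit or range.

ROBOT

A 6-joint arm with a two-finger parallel gripper is mounted at the origin on the work surface. World frame = base frame: x ahead of the robot, y to its left, z up, the work surface at z = 0. Lengths are in m, angles in rad, forces in N, time in s.
With the tool pointing down it reaches from about 0.25 to 0.775 m from the base axis. Payload 4 kg.
Tool frame: the origin (TCP) lies at the very end of the fingers, on their centre line; the grasp point (between the pads) lies 19 mm behind it; z points along the fingers, y is the direction in which the jaws open and shut (so a half turn about z gives the same grasp; the last joint's range is limited). The gripper opens to 94 mm and grips with 3 to 60 N. Pads are 16 mm wide; open, the fingers measure 119 mm over their backs; the gripper's body (75 mm by 177 mm) begins 78 mm behind the grasp point.
Start: joints at [1.152, 0.087, 1.371, -0, 1.684, -0.103], TCP at [0.171, 0.523, 0.206] pointing down, gripper open.
Joint ranges: [-3.1, 3.1], [-0.76, 2.03], [0.27, 2.55], [-1.08, 4.22], [0.17, 2.65], [-2.57, 2.57]. Speed limits (rad/s): [2.79, 2.79, 3.14, 3.14, 3.14, 3.14].

INTERFACE

Orientations are given as [roll, pitch, yaw] about the fixed x, y, z axes, in that order (R = Rz(yaw) Ry(pitch) Rx(roll)).
In Python, from bench import robot, cams, models gives the robot as it stands.
- The arm moves only by the tool step_arm, never from a script. Its argument "series" is a list of rows, each a list of 5 numbers: the gripper command: -1 is shut, 1 is fully open, values between are in proportion, then the shift along the tool's x, y, z in mm, then the turn about the tool's z in degrees. A call has 1 to 20 rows; each row is the pose to reach, as a shift and turn from the pose commanded when the call began, along the tool's axes at that moment; what a row does not reach only later rows make up. A row lasts 1/8 s, in which the tool goes at most 62.5 mm and 10.7 degrees, less where a joint would pass 70% of its speed; a pose out of reach is approached as far as the arm can. A call with a gripper value outside its range is refused whole. The fingers move at their own pace and stop on an object; the grip force is fixed at half the most. Time passes only in rows, so rows that repeat a pose let the fingers close. It gives the time, the measured TCP pose, the force and the opening at its end, in the units of the state.
- robot.get_obs(): the state, without advancing time (a new reading comes with each control period).
- cams.snapshot(name): name is "side" or "top"; returns a dict with "pixels" (420x560x3 uint8, red, green, blue), "fov_y" (degrees; the focal length in pixels is half the picture's height over the tangent of half this angle, whatever the lens; pixels are square), "cx", "cy" (the principal point, pixels), "k1" (the pictures are not rectified: a ray, as slopes to the right and down, at radius r is drawn at 1 + k1 r^2 times it, then the intrinsics apply), "R" (3x3) and "t" (3): a world point X has camera coordinates R X + t. Camera axes: x right, y down, z forward; pixel columns grow to the right and rows downward; lengths in m; the calibration is good to about 2 mm. A picture is of the moment at which its call begins. There is no depth.
- robot.close_job(): hands the job in, once; it reports no verdict.
Trained networks look in a picture, given as the dict that the camera call returned (one of the last four; its "shot" number tells which), for a name from the list of things; names that differ only in an ending like _2 or _b are one class to them, and where a whole thing is asked for, a point or a joint stands for the part that bears it (a point fixed in the world has none). Each returns a list of dicts, best first, with "p" (0 to 1); they miss things now and then, are a little off and sometimes report something else, mostly with a low value. They report only what shows in the picture. A call takes as long as a camera call. They do not tell look-alikes from the thing itself.
- models.find_in(picture, label): "position" ([x, y, z] in m, in world coordinates, good to about 4 mm: the middle of the surface that is visible of it).
- models.pinpoint(picture, label): "position" ([x, y, z] in m, in world coordinates, good to about 4 mm: a listed point, or the origin of a listed thing).
The state is a dict: "time": time; "joint_positions": joint angles; "qvel": joint speeds; "joint_torque": joint torques, N m; "tool_pos": TCP position; "ee_rot": TCP orientation; "wrist_force": force on the tool from outside, world axes, zero at the start; "wrist_torque": the same for the moment, N m; "width": finger opening in m.
Only numpy, scipy, OpenCV 4.12 (cv2) and the standard library are available. Lean on these libraries where they do the work, as an engineer would, in place of code of your own. Each camera call takes 0.05 s, during which the arm holds its last target. There are 200 camera calls.

## Working session

There is one attempt and no reset: what is moved stays moved. The work goes in short steps, Python scripts to look and compute and a tool call to move; the robot and the scene stay as the last step left them, time stands still between calls to the robot, and variables do not carry over. Pictures are saved under pics/ and viewed, about 8 in all and at most 12, crops included, and the job is handed in when it is done.

Besides the shell and the picture viewer there is one more tool, called after "Call:" in YAML: its name, and indented under it one key for each argument. step_arm: Moves the arm, as the interface text tells. Its arguments: {"type":"object","properties":{"series":{"type":"array","items":{"type":"array","items":{"type":"number"}}}},"required":["series"]}

```bash
mkdir -p pics; cat > h.py <<'E'
import numpy as np, cv2
from bench import robot, cams, models
def snap(n, f=None):
    s=cams.snapshot(n)
    if f: cv2.imwrite('pics/'+f,cv2.cvtColor(s['pixels'],cv2.COLOR_RGB2BGR))
    return s
def foc(s): return 210/np.tan(np.radians(s['fov_y'])/2)
def proj(s,X):
    c=np.asarray(s['R'])@np.asarray(X,float)+np.asarray(s['t']); a=c[:2]/c[2]
    a=a*(1+s['k1']*(a@a)); return a*foc(s)+[s['cx'],s['cy']]
def onz(s,uv,z):
    "world point of pixel uv on plane height z"
    d=(np.asarray(uv,float)-[s['cx'],s['cy']])/foc(s); a=d.copy()
    for _ in range(20): a=d/(1+s['k1']*(a@a))
    R=np.asarray(s['R']); v=R.T@np.r_[a,1]; o=-R.T@np.asarray(s['t'])
    return o+v*(z-o[2])/v[2]
E
python3 - <<'E'
from h import *
np.set_printoptions(precision=4,suppress=True)
T=snap('top','t0.png');S=snap('side','s0.png')
for n in ['round_top','square_top','bar_top','plate_grip','blank_grip','slot','beam','keypad','stand','meter','jar','dish','vial']:
    for k,s in (('T',T),('S',S)):
        for d in models.pinpoint(s,n)[:3]: print(n,k,round(d['p'],2),np.array(d['position']),proj(s,d['position']).round())
print(robot.get_obs())
E
```

```text
round_top T 0.48 [0.5763 0.0534 0.0458] [291. 193.]
round_top S 0.61 [0.5798 0.0513 0.0408] [296. 220.]
square_top T 0.61 [0.6269 0.0615 0.0423] [289. 176.]
square_top S 0.61 [0.627  0.0586 0.0404] [305. 214.]
bar_top T 0.7 [ 0.5379 -0.2559  0.0029] [393. 211.]
bar_top T 0.49 [0.5314 0.0414 0.0411] [295. 208.]
bar_top S 0.48 [0.5282 0.0441 0.0409] [286. 228.]
plate_grip T 0.73 [ 0.4945 -0.2613  0.114 ] [405. 222.]
plate_grip T 0.67 [ 0.3819 -0.245   0.1006] [399. 263.]
plate_grip T 0.64 [ 0.4807 -0.354   0.1021] [438. 228.]
plate_grip S 0.81 [ 0.4947 -0.258   0.1183] [362. 257.]
plate_grip S 0.79 [ 0.3859 -0.2501  0.1012] [331. 282.]
plate_grip S 0.55 [ 0.4831 -0.3604  0.1046] [394. 283.]
blank_grip T 0.65 [ 0.5853 -0.2494  0.1113] [400. 189.]
blank_grip S 0.83 [ 0.5836 -0.2454  0.1159] [378. 240.]
slot T 0.8 [0.4176 0.5499 0.1377] [105. 241.]
slot T 0.62 [0.5337 0.271  0.1042] [213. 203.]
slot S 0.84 [0.4199 0.5443 0.1409] [167. 161.]
slot S 0.66 [0.5396 0.262  0.0962] [243. 187.]
beam T 0.86 [0.4212 0.5486 0.0851] [113. 241.]
beam T 0.74 [0.5375 0.2679 0.0639] [216. 203.]
beam S 0.
[... 693 characters left out ...]
.5367 -0.2585 -0.0007] [393. 211.]
dish T 0.45 [ 0.3313 -0.3614  0.0005] [429. 281.]
dish S 0.9 [ 0.8098 -0.0505  0.0018] [364. 214.]
vial T 0.51 [0.2999 0.3586 0.0045] [185. 285.]
vial S 0.61 [0.3002 0.3632 0.001 ] [170. 227.]
{'time': 1.4, 'joint_positions': array([ 1.1519,  0.0872,  1.3707,  0.    ,  1.6836, -0.1031]), 'qvel': array([ 0.0009, -0.0007,  0.    ,  0.0014,  0.0006,  0.0001]), 'joint_torque': array([  0.    , -34.0037, -30.2591,   0.0718,   0.0238,  -0.    ]), 'tool_pos': array([0.1708, 0.5228, 0.2055]), 'ee_rot': array([3.1415, 0.    , 2.8258]), 'wrist_force': array([ 0.5696,  0.2105, -0.1553]), 'wrist_torque': array([-0.0208,  0.0289, -0.0557]), 'width': 0.09414771039690298}
```

View pics/t0.png

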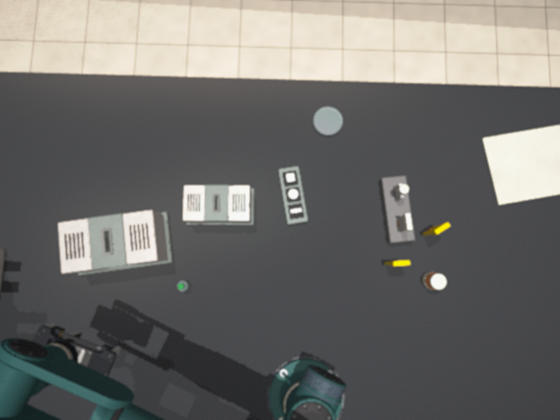

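View pics/s0.png

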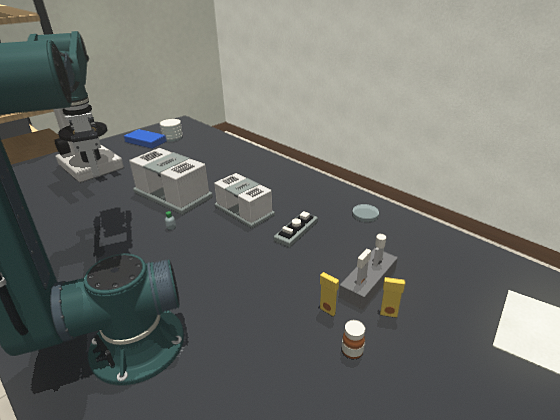

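The small meter is at about (217,203), the keypad at (293,194), ordered square/round/bar from far to near, and the stand at (398,208) with the bar grip at (405,222). Next I'll refine the positions and angles.

```bash
python3 - <<'E'
from h import *
np.set_printoptions(precision=4,suppress=True)
ref=dict(round_top=[.578,.052],square_top=[.627,.06],bar_top=[.53,.043],plate_grip=[.4946,-.26],blank_grip=[.5845,-.2475],slot=[.536,.266],beam=[.536,.267],keypad=[.5765,.05],stand=[.541,-.258],meter=[.539,.266])
acc={}
for i in range(5):
  for c in('top','side'):
    s=snap(c)
    for n,r in ref.items():
      for d in models.pinpoint(s,n):
        if np.hypot(*(np.array(d['position'])[:2]-r))<.02: acc.setdefault((n,c),[]).append(d['position'])
for k,v in acc.items(): print(k,len(v),np.mean(v,0),np.std(v,0))
T=snap('top');S=snap('side');rows=[]
def crop(s,u,v,w=44,h=32):
    x,y=int(u-w),int(v-h); return cv2.resize(s['pixels'][y:y+2*h,x:x+2*w],(396,288),interpolation=cv2.INTER_CUBIC)
a=np.hstack([crop(T,217,203),crop(T,293,194)]);b=np.hstack([crop(T,398,210),crop(S,243,192)])
cv2.imwrite('pics/m1.png',cv2.cvtColor(np.vstack([a,b]),cv2.COLOR_RGB2BGR))
E
```

```text
('round_top', 'top') 5 [0.5762 0.0533 0.0402] [0.001  0.0011 0.0012]
('square_top', 'top') 5 [0.6283 0.0605 0.0422] [0.0008 0.0013 0.0017]
('bar_top', 'top') 5 [0.5294 0.0387 0.0394] [0.001  0.0017 0.0014]
('plate_grip', 'top') 4 [ 0.4954 -0.2592  0.1128] [0.0015 0.0014 0.0009]
('blank_grip', 'top') 5 [ 0.585  -0.2513  0.1146] [0.0009 0.002  0.0016]
('slot', 'top') 5 [0.5338 0.2679 0.1028] [0.0007 0.0011 0.0009]
('beam', 'top') 6 [0.5367 0.2676 0.069 ] [0.0015 0.0025 0.0149]
('keypad', 'top') 5 [0.5769 0.0519 0.001 ] [0.002  0.0009 0.0013]
('stand', 'top') 5 [ 0.5409 -0.2592  0.0026] [0.0013 0.001  0.0014]
('meter', 'top') 5 [0.5335 0.2647 0.0023] [0.0016 0.001  0.0021]
('round_top', 'side') 5 [0.5805 0.0507 0.0406] [0.0016 0.0011 0.0014]
('square_top', 'side') 5 [0.627  0.059  0.0397] [0.0015 0.0012 0.0016]
('bar_top', 'side') 4 [0.5286 0.0437 0.0416] [0.0015 0.0019 0.0015]
('plate_grip', 'side') 5 [ 0.4922 -0.2611  0.1169] [0.0007 0.0012 0.0017]
('slot', 'side') 5 [0.5364 0.2655 0.098 ] [0.0008 0.0013 0.0015]
('keypad', 'side') 5 [0.5771 0.0508 0.0036] [0.0014 0.0018 0.0004]
('stand', 'side') 5 [ 0.545  -0.2604 -0.002 ] [0.002  0.0015 0.0016]
('meter', 'side') 4 [0.538  0.2681 0.0023] [0.0007 0.0016 0.0009]
('blank_grip', 'side') 4 [ 0.5851 -0.2467  0.1146] [0.0015 0.0014 0.0014]
('beam', 'side') 4 [0.5353 0.2684 0.0609] [0.0005 0.0009 0.0012]
```

View pics/m1.png

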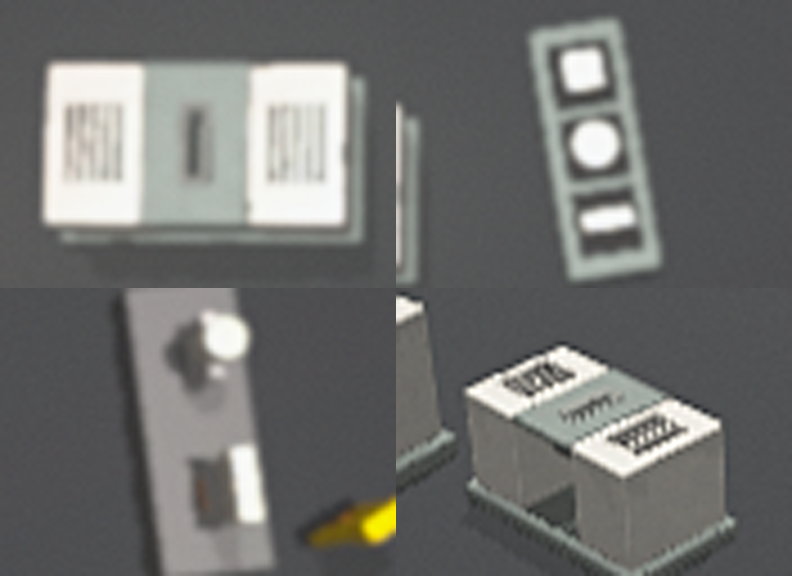

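```bash
python3 - <<'E'
from h import *
np.set_printoptions(precision=4,suppress=True)
s=snap('top'); 
def m(u0,v0,X,Y): return (u0-44+(X+.5)/4.5-.5, v0-32+(Y+.5)/4.5-.5)
c=[onz(s,m(217,203,*p),.1) for p in[(48,63),(347,66),(347,225),(44,222)]]
print('meter corners',np.array(c)[:,:2],np.mean(c,0), 'yaw',np.degrees(np.arctan2(*( (c[0]-c[3])[[1,0]]))),np.degrees(np.arctan2(*( (c[1]-c[2])[[1,0]]))),np.degrees(np.arctan2(*( (c[0]-c[1])[[1,0]])))-90)
for n,p in dict(slotT=(197,105),slotB=(199,183)).items(): print(n,onz(s,m(217,203,*p),.102))
p=[onz(s,m(293,194,*q),.02)[:2] for q in[(530-396,30),(620-396,20),(662-396,265),(570-396,280)]];print('keypad',p,np.mean(p,0))
g=s['pixels'].astype(float).min(2)
for n,(u,v),z in [('sq',(290,177),.04),('round',(293,194),.04),('bar',(295,210),.04)]:
    w=g[int(v)-8:int(v)+8,int(u)-9:int(u)+9]; vv,uu=np.mgrid[int(v)-8:int(v)+8,int(u)-9:int(u)+9]
    k=np.clip(w-185,0,None); print(n,k.sum(),onz(s,((uu*k).sum()/k.sum(),(vv*k).sum()/k.sum()),z))
# bar grip top corners, stand edges
p=[onz(s,m(398,210,X,Y-288),.13) for X,Y in[(229,449),(252,445),(265,521),(240,524)]];p=np.array(p);print('grip',p[:,:2],p.mean(0))
a,b=[onz(s,m(398,210,X,Y-288),.045) for X,Y in[(127,310),(160,565)]];print('stand edge yaw',np.degrees(np.arctan2(*( (a-b)[[1,0]]))))
E
```

```text
meter corners [[0.5828 0.3582]
 [0.5862 0.1715]
 [0.4866 0.1678]
 [0.4832 0.3549]] [0.5347 0.2631 0.1   ] yaw 1.9000025389672648 2.126719495144025 1.0521130014385704
slotT [0.5586 0.2637 0.102 ]
slotB [0.5099 0.2601 0.102 ]
keypad [array([0.6543, 0.0927]), array([0.6629, 0.0326]), array([0.4989, 0.0013]), array([0.4873, 0.0617])] [0.5758 0.047 ]
sq 3384.0 [0.6245 0.0574 0.04  ]
round 4008.0 [0.5754 0.048  0.04  ]
bar 2088.0 [0.5264 0.0386 0.04  ]
grip [[ 0.5155 -0.2545]
 [ 0.5184 -0.2684]
 [ 0.4725 -0.2757]
 [ 0.4703 -0.2606]] [ 0.4942 -0.2648  0.13  ]
stand edge yaw 7.049655948801826
```

Call:
step_arm:
  series:
    - [-1, -532.9, -323.5, 0, -18.1]
    - [-1, -532.9, -323.5, 0, -18.1]
    - [-1, -532.9, -323.5, 0, -18.1]
    - [-1, -532.9, -323.5, 0, -18.1]
    - [-1, -532.9, -323.5, 0, -18.1]
    - [-1, -532.9, -323.5, 0, -18.1]
    - [-1, -532.9, -323.5, 0, -18.1]
    - [-1, -532.9, -323.5, 0, -18.1]
    - [-1, -532.9, -323.5, 0, -18.1]
    - [-1, -532.9, -323.5, 60, -18.1]
    - [-1, -532.9, -323.5, 110, -18.1]
    - [-1, -532.9, -323.5, 130, -18.1]
    - [-1, -532.9, -323.5, 130, -18.1]
    - [-1, -532.9, -323.5, 130, -18.1]
    - [-1, -532.9, -323.5, 130, -18.1]

```text
time: 8.93
tool_pos: [0.5784, 0.0502, 0.0782]
ee_rot: [3.142, 0.005, -3.141]
wrist_force: [0.2, 1.3, -0.0]
width: 0.0006
```

Call:
step_arm:
  series:
    - [-1, 0, 0, 34, 0]
    - [-1, 0, 0, 40, 0]
    - [-1, 0, 0, 43, 0]
    - [-1, 0, 0, 45, 0]
    - [-1, 0, 0, 45, 0]
    - [-1, 0, 0, 45, 0]

```text
time: 9.68
tool_pos: [0.5768, 0.0502, 0.0342]
ee_rot: [3.141, 0.0, -3.141]
wrist_force: [-7.8, 0.5, 10.4]
width: 0.0004
```

```bash
python3 - <<'E'
from h import *
T=snap('top');S=snap('side')
def crop(s,u,v,w=44,h=32):
    x,y=int(u-w),int(v-h); return cv2.resize(s['pixels'][y:y+2*h,x:x+2*w],(396,288),interpolation=cv2.INTER_CUBIC)
cv2.imwrite('pics/m2.png',cv2.cvtColor(np.hstack([crop(T,293,194),crop(S,296,222)]),cv2.COLOR_RGB2BGR))
E
```

```text
(no output)
```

View pics/m2.png

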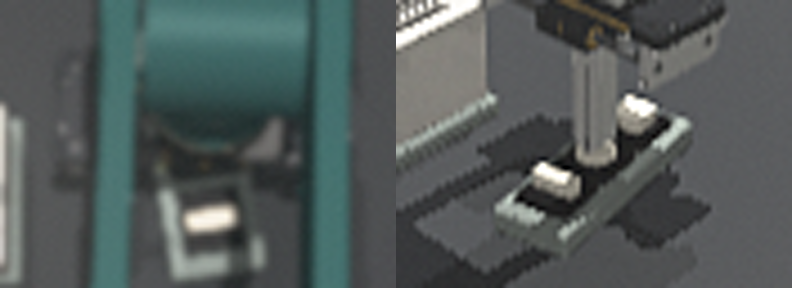

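The side view shows the finger squarely on the round key, bottomed at 10 N. Now the square key.

Call:
step_arm:
  series:
    - [-1, 0, 0, -25, 0]
    - [-1, 0, 0, -25, 0]
    - [-1, -49, 8.5, -25, 0]
    - [-1, -49, 8.5, -25, 0]
    - [-1, -49, 8.5, -11, 0]
    - [-1, -49, 8.5, -5, 0]
    - [-1, -49, 8.5, 0, 0]
    - [-1, -49, 8.5, 0, 0]
    - [-1, -49, 8.5, 0, 0]

```text
time: 10.9
tool_pos: [0.6255, 0.0583, 0.0341]
ee_rot: [-3.142, 0.001, -3.141]
wrist_force: [-5.3, -0.7, 12.2]
width: 0.0007
```

Call:
step_arm:
  series:
    - [-1, 0, 0, -25, 0]
    - [-1, 0, 0, -25, 0]
    - [-1, 50, -9, -30, 0]
    - [-1, 98, -17.5, -28, 0]
    - [-1, 98, -17.5, -25, 0]
    - [-1, 98, -17.5, -25, 0]
    - [-1, 98, -17.5, -11, 0]
    - [-1, 98, -17.5, -5, 0]
    - [-1, 98, -17.5, 0, 0]
    - [-1, 98, -17.5, 0, 0]
    - [-1, 98, -17.5, 0, 0]

```text
time: 12.28
tool_pos: [0.5294, 0.0409, 0.034]
ee_rot: [-3.142, 0.003, -3.141]
wrist_force: [-5.6, 0.6, 16.5]
width: 0.0005
```

Call:
step_arm:
  series:
    - [-1, 0, 0, -60, 0]
    - [-1, 0, 0, -110, 0]
    - [0.06, 10, -60, -140, -3]
    - [0.06, 20, -120, -140, -7.5]
    - [0.06, 35, -180, -140, -7.5]
    - [0.06, 35, -240, -140, -7.5]
    - [0.06, 35, -302, -140, -7.5]
    - [0.06, 35, -302, -140, -7.5]
    - [0.06, 35, -302, -140, -7.5]
    - [0.06, 35, -302, -140, -7.5]

```text
time: 13.52
tool_pos: [0.4933, -0.2597, 0.1702]
ee_rot: [3.141, -0.0, -3.009]
wrist_force: [0.7, 0.7, -0.9]
width: 0.0498
```

```bash
python3 - <<'E'
from h import *
T=snap('top');S=snap('side')
o=robot.get_obs();print(o['tool_pos'],o['ee_rot'])
for n,s,p in(('TCP T',T,o['tool_pos']),('S',S,o['tool_pos'])): print(n,proj(s,p))
def crop(s,u,v,w=55,h=40):
    x,y=int(u-w),int(v-h); return cv2.resize(s['pixels'][y:y+2*h,x:x+2*w],(396,288),interpolation=cv2.INTER_CUBIC)
cv2.imwrite('pics/m3.png',cv2.cvtColor(np.hstack([crop(T,398,210),crop(S,365,250)]),cv2.COLOR_RGB2BGR))
E
```

```text
[ 0.49330604 -0.25975633  0.17057295] [ 3.14139702e+00  1.76267801e-04 -3.00835179e+00]
TCP T [411.07608205 220.22387578]
S [363.66457057 240.51541708]
```

View pics/m3.png

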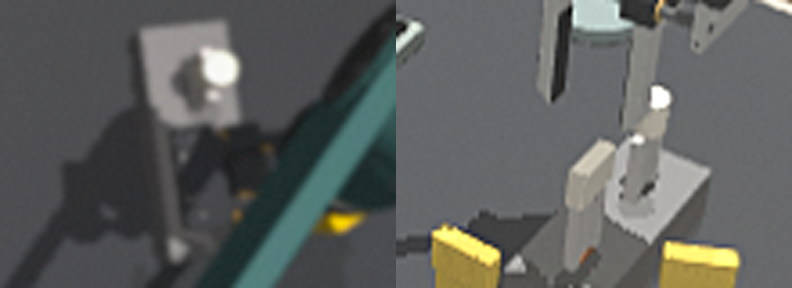

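Call:
step_arm:
  series:
    - [0.06, 0, 0, 40, 0]
    - [0.06, 0, 0, 65, 0]
    - [0.06, 0, 0, 74.5, 0]
    - [0.06, 0, 0, 74.5, 0]
    - [-1, 0, 0, 74.5, 0]
    - [-1, 0, 0, 74.5, 0]
    - [-1, 0, 0, 74.5, 0]
    - [-1, 0, 0, 74.5, 0]
    - [-1, 0, 0, 74.5, 0]
    - [-1, 0, 0, 74.5, 0]

```text
time: 14.88
tool_pos: [0.4931, -0.2617, 0.0962]
ee_rot: [-3.141, 0.0, -3.011]
wrist_force: [0.7, -1.6, 1.2]
width: 0.0135
```

Call:
step_arm:
  series:
    - [-1, 0, 0, -15, 0]
    - [-1, 0, 0, -35, 0]
    - [-1, 0, 0, -60, 0]
    - [-1, 0, 0, -90, 0]
    - [-1, 0, 0, -115, 0]
    - [-1, 0, 0, -115, 0]

```text
time: 15.62
tool_pos: [0.494, -0.2613, 0.2142]
ee_rot: [-3.139, 0.004, -3.01]
wrist_force: [-0.7, 0.0, -0.9]
width: 0.014
```

Call:
step_arm:
  series:
    - [-1, -12, 55, 0, 5.8]
    - [-1, -24, 110, 0, 5.8]
    - [-1, -36, 165, 0, 5.8]
    - [-1, -48, 220, 0, 5.8]
    - [-1, -60, 275, 0, 5.8]
    - [-1, -72, 330, 0, 5.8]
    - [-1, -84, 385, 0, 5.8]
    - [-1, -96, 440, 0, 5.8]
    - [-1, -109.4, 485, 0, 5.8]
    - [-1, -109.4, 517, 10, 5.8]
    - [-1, -109.4, 517, 20, 5.8]
    - [-1, -109.4, 517, 20, 5.8]
    - [-1, -109.4, 517, 20, 5.8]

```text
time: 17.25
tool_pos: [0.5339, 0.2645, 0.191]
ee_rot: [-3.141, -0.0, -3.113]
wrist_force: [0.2, 0.2, -1.1]
width: 0.0136
```

```bash
python3 - <<'E'
from h import *
np.set_printoptions(precision=4,suppress=True)
T=snap('top');S=snap('side')
o=robot.get_obs();print(o['time'],o['tool_pos'],o['ee_rot'],o['wrist_force'],o['width'])
for k,s in(('T',T),('S',S)):
  for n in('plate_grip','plate_window','plate','slot'):
    for d in models.pinpoint(s,n):
        if np.hypot(*(np.array(d['position'])[:2]-[.535,.266]))<.03: print(k,n,round(d['p'],2),np.array(d['position']),proj(s,d['position']).round(1))
def crop(s,u,v,w=33,h=48):
    x,y=int(u-w),int(v-h); return cv2.resize(s['pixels'][y:y+2*h,x:x+2*w],(396,576),interpolation=cv2.INTER_CUBIC)
cv2.imwrite('pics/m4.png',cv2.cvtColor(np.hstack([crop(T,217,203),crop(S,243,172)]),cv2.COLOR_RGB2BGR))
E
```

```text
17.35 [0.5343 0.2647 0.1917] [ 3.1413  0.0009 -3.1134] [-0.6344 -0.9227 -0.8946] 0.014304288580285887
T slot 0.77 [0.5358 0.2679 0.1026] [214.5 202. ]
S plate_grip 0.59 [0.533  0.2694 0.2134] [237.9 155.5]
S plate_window 0.41 [0.5346 0.2672 0.0617] [242.1 195.9]
S plate 0.81 [0.5373 0.2598 0.109 ] [243.1 184.3]
S slot 0.66 [0.5352 0.2664 0.0992] [241.6 186.4]
```

View pics/m4.png

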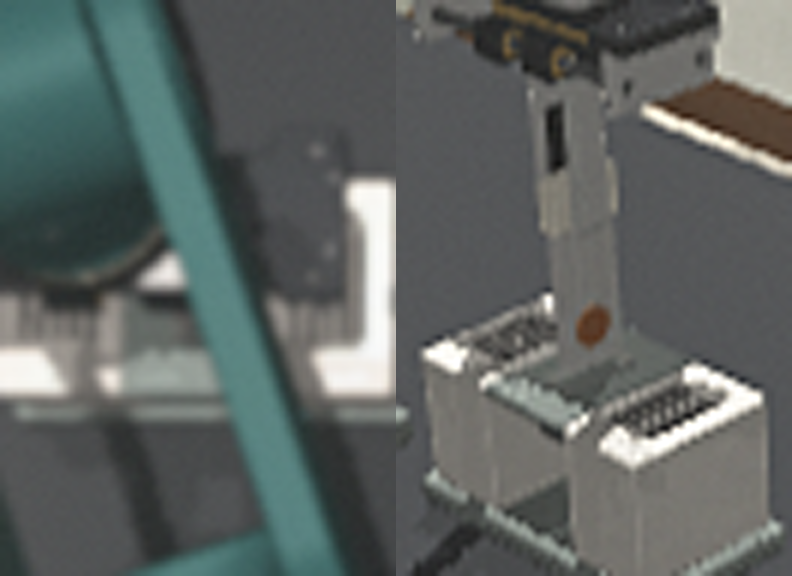

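```bash
python3 - <<'E'
from h import *
np.set_printoptions(precision=4,suppress=True)
S=snap('side');p=S['pixels'].astype(int)
o=robot.get_obs();print(o['time'],o['tool_pos'],o['ee_rot'])
sub=p[165:195,232:256]; m=(sub[...,0]-sub[...,2]>40); vv,uu=np.mgrid[165:195,232:256]
w=np.clip(sub[...,0]-sub[...,2]-15,0,None)*m; uv=((uu*w).sum()/w.sum(),(vv*w).sum()/w.sum())
zw=o['tool_pos'][2]-.059; print('window px',uv,m.sum(),'world at zw',onz(S,uv,zw),'expected face',o['tool_pos']-[0,.004,.059],proj(S,o['tool_pos']-[0,.004,.059]))
c=[onz(S,(243-44+(X-396+.5)/4.5-.5,192-32+(Y-288+.5)/4.5-.5),.1) for X,Y in[(465,388),(560,346),(722,420),(625,475)]]
print(np.array(c)[:,:2],np.mean(c,0)); 
a=(c[0]-c[3]+c[1]-c[2]);print('yaw',np.degrees(np.arctan2(a[1],a[0]))-90)
print('slot px',onz(S,(242.1,187.2),.104))
b=cv2.cvtColor(cv2.imread('pics/s0.png'),cv2.COLOR_BGR2RGB)
cv2.imwrite('pics/m5.png',cv2.cvtColor(cv2.resize(b[172:204,222:266],(792,576),interpolation=cv2.INTER_CUBIC),cv2.COLOR_RGB2BGR))
E
```

```text
17.8 [0.5339 0.2657 0.1911] [ 3.1415  0.0001 -3.1118]
window px (np.float64(242.0340909090909), np.float64(177.93813131313132)) 23 world at zw [0.5374 0.263  0.1321] expected face [0.5339 0.2617 0.1321] [241.4721 178.4295]
[[0.488  0.3599]
 [0.5832 0.3627]
 [0.592  0.1805]
 [0.4907 0.172 ]] [0.5385 0.2688 0.1   ]
yaw 1.7812232476531307
slot px [0.5277 0.254  0.104 ]
```

View pics/m5.png

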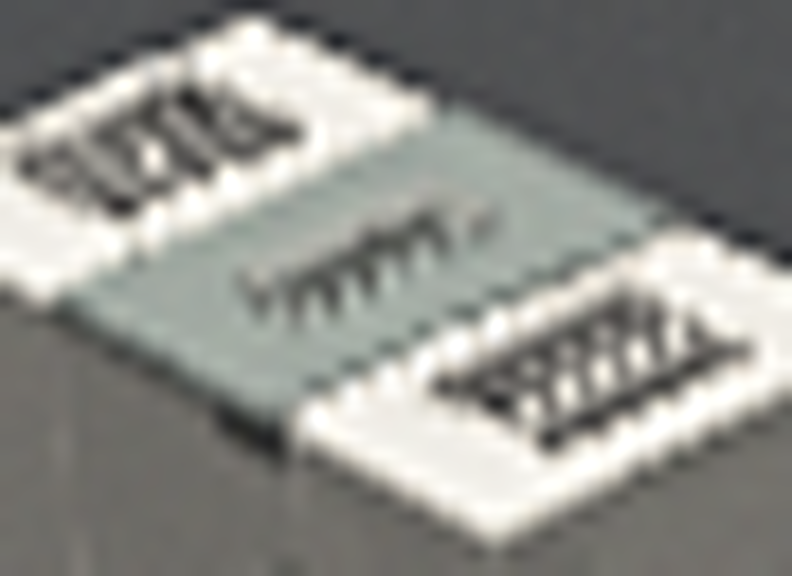

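Call:
step_arm:
  series:
    - [-1, -1, 1.5, 0, 0]
    - [-1, -1, 1.5, 4, 0]
    - [-1, -1, 1.5, 7, 0]
    - [-1, -1, 1.5, 9, 0]
    - [-1, -1, 1.5, 10, 0]
    - [-1, -1, 1.5, 10, 0]

```text
time: 18.55
tool_pos: [0.5348, 0.2672, 0.1809]
ee_rot: [3.142, -0.0, -3.112]
wrist_force: [-0.0, -0.0, -1.0]
width: 0.0135
```

Call:
step_arm:
  series:
    - [-1, 0, 0, 1, 0]
    - [-1, 0, 0, 2, 0]
    - [-1, 0, 0, 3, 0]
    - [-1, 0, 0, 3, 0]

```text
time: 19.05
tool_pos: [0.5347, 0.2672, 0.1778]
ee_rot: [-3.142, -0.0, -3.112]
wrist_force: [-0.7, -0.2, -1.6]
width: 0.0137
```

Call:
step_arm:
  series:
    - [-1, 0, 0, 2, 0]
    - [-1, 0, 0, 4, 0]
    - [-1, 0, 0, 6, 0]
    - [-1, 0, 0, 8, 0]
    - [-1, 0, 0, 8, 0]

```text
time: 19.68
tool_pos: [0.5347, 0.2671, 0.1696]
ee_rot: [-3.141, -0.0, -3.112]
wrist_force: [-0.0, 0.1, -1.3]
width: 0.0139
```

Call:
step_arm:
  series:
    - [-1, 0, 0, 4, 0]
    - [-1, 0, 0, 8, 0]
    - [-1, 0, 0, 13, 0]
    - [-1, 0, 0, 18, 0]
    - [-1, 0, 0, 24, 0]
    - [-1, 0, 0, 30, 0]
    - [-1, 0, 0, 36, 0]
    - [-1, 0, 0, 42, 0]
    - [-1, 0, 0, 47, 0]
    - [-1, 0, 0, 50.5, 0]
    - [-1, 0, 0, 50.5, 0]
    - [-1, 0, 0, 50.5, 0]

```text
time: 21.18
tool_pos: [0.5347, 0.2671, 0.1192]
ee_rot: [-3.141, -0.0, -3.112]
wrist_force: [-1.8, -0.8, -1.9]
width: 0.0139
```

```bash
python3 - <<'E'
from h import *
np.set_printoptions(precision=4,suppress=True)
T=snap('top');S=snap('side')
for i in range(4):
    o=robot.get_obs();print(o['time'],o['tool_pos'],o['ee_rot'],o['wrist_force'],o['wrist_torque'],o['width']); S=snap('side') if i<3 else S
for n in('plate_grip','plate_window','blank_grip'):
    for d in models.pinpoint(S,n)[:2]: print(n,round(d['p'],2),np.array(d['position']))
def crop(s,u,v,w=44,h=64):
    x,y=int(u-w),int(v-h); return cv2.resize(s['pixels'][y:y+2*h,x:x+2*w],(396,576),interpolation=cv2.INTER_CUBIC)
cv2.imwrite('pics/m6.png',cv2.cvtColor(np.hstack([crop(T,217,203),crop(S,243,182)]),cv2.COLOR_RGB2BGR))
E
```

```text
21.275 [0.5347 0.2671 0.1193] [-3.1415 -0.0004 -3.1119] [-1.0464  0.7422 -1.7919] [ 0.0319  0.3334 -0.0135] 0.013628377793262224
21.325 [0.5347 0.2671 0.1194] [-3.1415 -0.0004 -3.1118] [-1.0603  0.2646 -1.0715] [-0.0204  0.3313 -0.0034] 0.013604183937903502
21.375 [0.5347 0.2671 0.1194] [-3.1415 -0.0003 -3.1119] [-2.0088  0.2288 -1.6065] [-0.034   0.3499 -0.0158] 0.013967203202678326
21.425 [0.5347 0.2672 0.1194] [-3.1415 -0.0003 -3.1118] [-1.9371 -0.2823 -2.0901] [ 0.0108  0.3614 -0.0475] 0.01359001747996859
plate_grip 0.77 [ 0.481  -0.3577  0.1022]
plate_grip 0.68 [0.5348 0.2699 0.1409]
plate_window 0.94 [ 0.4812 -0.3615  0.0225]
plate_window 0.7 [ 0.3868 -0.2483  0.0231]
blank_grip 0.57 [ 0.5851 -0.247   0.1161]
```

View pics/m6.png

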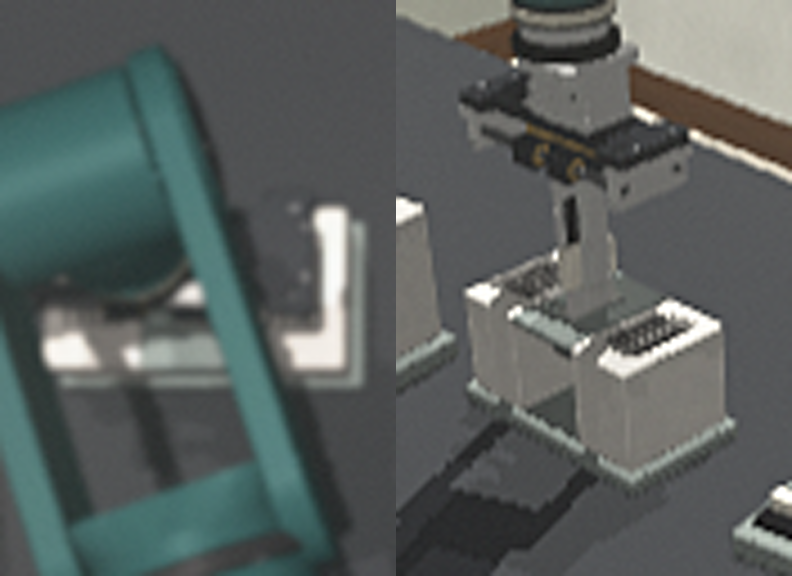

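Call:
step_arm:
  series:
    - [-1, 0.5, 0, 0, 0]
    - [-1, 0.5, 0, 0, 0]
    - [-1, 0.5, 0, 0, 0]
    - [-1, 0.5, 0, 0, 0]
    - [-1, 0.5, 0, 0, 0]

```text
time: 22.2
tool_pos: [0.5346, 0.2672, 0.1197]
ee_rot: [3.141, 0.001, -3.112]
wrist_force: [0.1, -1.0, -0.8]
width: 0.0137
```

```bash
python3 - <<'E'
from h import *
np.set_printoptions(precision=4,suppress=True)
for i in range(4):
    o=robot.get_obs();print(o['time'],o['tool_pos'],o['wrist_force'],o['wrist_torque'],o['width']); snap('side')
E
```

```text
22.2 [0.5346 0.2672 0.1197] [ 0.1321 -0.9878 -0.766 ] [-0.0317  0.0473 -0.0068] 0.013698471419487523
22.25 [0.5346 0.2672 0.1198] [-0.2422  0.4619 -0.8126] [-0.0941  0.0257 -0.0124] 0.013663798945123307
22.3 [0.5346 0.2672 0.1198] [-1.0676 -0.2833 -0.1372] [-0.0843  0.0126  0.0227] 0.013556477320594944
22.35 [0.5346 0.2672 0.1197] [ 0.7994 -0.2308 -1.023 ] [-0.0897 -0.0089 -0.0009] 0.013967508689467202
```

Side force and moment have dropped to noise level, so the plate hangs freely. Handing in.

```bash
python3 -c "
from h import *
print(robot.close_job())"
```

```text
the job is handed in; nothing more can be done
None
```

I pressed the three keys, lifted out the reference plate, lowered it through the slot of the smaller meter, and handed the job in with the gripper still holding it. The hand-in gave no verdict.

- **Keys:** I pressed round, square, then bar, one at a time. Each bottomed out with the fingertip at about 34 mm and 10–16 N. I judged their return from how they work and did not measure it.
- **Plate in the slot:** It went down through the slot with no noticeable resistance. There was a light touch of about 2 N on the slot's far end, which a 0.5 mm shift back removed. The last readings were forces of 1 N or less sideways and near-zero moment, so only the plate's own weight was left.
- **Final pose:** The gripper opening is about 13.7 mm on the 14 mm grip, and the tool is upright. The window should be about 61 mm above the bench against the 60 mm wanted. That height comes from where I gripped the plate, because the window is hidden under the cover.
- **Other plate and bystanders:** The network still put the round knob at its first position, within a few millimetres. I did not re-measure the jar, dish or bottle, but the arm's path stayed clear of them.
- **Disagreement:** The two cameras differed by about 4–6 mm on where the slot was. I aimed between them, and the contact-free entry supported that.

The robot's clock read about 22 s of the 58 s allowed at hand-in.

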